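# Tuck the flashing under the roof's loose shingle course

## Robot

A 6-joint arm with a two-finger parallel gripper is mounted at the origin on the work surface. World frame = base frame: x ahead of the robot, y to its left, z up, the work surface at z = 0. Lengths are in mm, angles in rad, forces in N, time in s.
With the tool pointing down it reaches from about 275 to 825 mm from the base axis. Payload 4.9 kg.
Tool frame: the origin (TCP) lies at the very end of the fingers, on their centre line; the grasp point (between the pads) lies 19 mm behind it; z points along the fingers, y is the direction in which the jaws open and shut (so a half turn about z gives the same grasp; the last joint's range is limited). The gripper opens to 85 mm and grips with 20 to 120 N. Pads are 22 mm wide; open, the fingers measure 114 mm over their backs; the gripper's body (76 mm by 85 mm) begins 54 mm behind the grasp point. The pads swing forward as they close: fully open they stand 13 mm farther back than shut.
Start: joints at [-0.134, 0.326, -0.193, 1.052, 0, 1.437], TCP at [550.017, 0.009, 231.281] pointing down, gripper open.
Joint ranges: [-2.65, 2.65], [-0.97, 1.79], [-1.3, 1.35], [-1.93, 2.1], [-1.47, 1.37], [-3.14, 3.14]. Speed limits (rad/s): [2.57, 2.57, 3.14, 3.14, 3.14, 3.14].

## Interface

Orientations are given as [roll, pitch, yaw] about the fixed x, y, z axes, in that order (R = Rz(yaw) Ry(pitch) Rx(roll)).
In Python, from bench import bot, solve_ik, imaging gives the robot as it stands. Calls block until the motion is done:
- bot.move_ptp(position, orientation): joint-space move of the TCP to a pose.
- bot.movel(position, rot=None, max_speed=150, threshold=None): straight line of the TCP; rot=None keeps the orientation; max_speed is the mean speed in mm/s. With threshold (N) it stops when the force on the tool has changed by that much, and returns True; else False.
- bot.move_j(angles): joint-space move.
- bot.grip(opening, effort=None): opening from 0.0 (shut) to 1.0 (fully open); effort is the grip in N (None keeps the last); returns when the fingers have stopped.
- bot.dwell(seconds).
- solve_ik(position, orientation): joint angles nearest the present ones, or None.
- bot.get_state(): the state.
- imaging.capture(name): name is "scene" or "side" or "wrist"; returns the picture (420x560x3 uint8, blue, green, red); there is no depth.
- imaging.camera_model(name): a dict with "K" (3x3 intrinsics, pixels), "position" and "rotation" of the camera in the world. Camera axes: x right, y up, looking along -z (the intrinsics and any distortion apply to the point x, -y, -z); pixel columns grow to the right and rows downward; lengths in mm; the calibration is good to about 2 mm. A picture is of the moment at which its call begins: read the wrist's pose just before it. camera_model takes no time and is no camera call; for the wrist camera it gives the pose at the moment of the call.
A pose or a line that the arm cannot do raises bot.IKError and nothing moves.
- bot.sign_off(): hands the job in, once; it reports no verdict.
The state is a dict: "t": time; "qpos": joint angles; "joint_velocities": joint speeds; "effort": joint torques, N m; "tcp_pos": TCP position; "orientation": TCP orientation; "contact_force": force on the tool from outside, world axes, zero at the start; "wrist_torque": the same for the moment, N m; "opening": opening from 0.0 (shut) to 1.0 (fully open).
Only numpy, scipy, OpenCV 4.12 (cv2) and the standard library are available. Lean on these libraries where they do the work, as an engineer would, in place of code of your own. Each camera call takes 0.05 s, during which the arm holds its last target.

## Task

Pick up the longer of the two grey L-shaped flashing strips and tuck its thin edge under the loose bottom course of shingles on the model roof, lying flat on the board, centred and square to the course, with at least 20 mm of it under the shingles; do not lift the shingles as it goes in, and leave the short strip and the other things on the desk alone. Finish while the gripper still holds the strip firmly pressed down flat on the roof board (at least 5 N): do not let go.

Things in the scene. Friction and masses are not known exactly. Their poses are not given: they have to be found in the camera images.
- flashing_grip (a point): Longer flashing strip: rigid grey plastic, about 85 g, L-shaped, 120 mm long (along y). A flange 3.5 mm thick lies flat; a rib 10 mm thick (along x), 34 mm high from the underside, stands along its whole rear edge: grip across the rib. Point: centre of the rib, 17 mm above the underside. x points from the rib to the thin front edge, 65 mm ahead; the rear face is 5 mm behind. z up.
- flashing_edge (a point): Middle of the thin front edge of the longer strip, on its underside, 65 mm along x from the rib's centre and 17 mm below it. Same axes.
- offcut_grip (a point): The short strip, to be left alone: same material and section as the longer one but only 60 mm long. The point is its rib's centre, 17 mm above its underside.
- lap (a point): Point on the top of the roof board, right below the middle of the free lower edge of the loose shingle course. x points up the roof, the way the strip goes in; y along the shingles' edge; z up. The slot under the course is 7 mm high, open over 164 mm width between two packers at its ends, and 45 mm deep, to a batten. In front (negative x) the board is bare for 115 mm.
- roof: Model roof panel: plywood board 280 x 200 x 16 mm, level, screwed to the desk, top face 16 mm above the desk, carrying the shingle courses. Same axes as the lap point, which is 35 mm toward negative x from this origin and 16 mm above it. Up the roof behind the loose course are two fixed courses, top 19 mm above the board.
- shingle (a joint): Loose lowest shingle course: one dark wooden plate 180 mm wide, 75 mm deep, 4 mm thick, about 60 g, its underside 7 mm above the board. Angle (rad) about its hinge, along its upper edge 75 mm up the roof from the free edge: 0 lying flat, growing as the free edge lifts (0.05 rad is about 4 mm). Only its weight holds it down.
- glue: Small blue glue bottle with a white cap, 36 mm diameter, 85 mm high, standing on the desk; leave alone. Origin at its underside.
- driver: Screwdriver 150 mm long lying on the desk to the left; leave alone.
- brush: Brush 160 mm long lying on the desk; leave alone.
- cutters: Side cutters with green handles, about 130 mm long, lying on the desk; leave alone.
- paint0: Paint jar, 28 mm diameter, 36 mm high, white cap, standing beyond the roof; leave alone.
- paint1: Paint jar, 28 mm diameter, 36 mm high, black cap, standing beyond the roof; leave alone.
- pot: Small amber paint jar, 30 mm diameter, 40 mm high, standing on the roof's top course; leave alone. Origin at its underside.
Not all that is in view belongs to the job. Leave any blue look-alike of the part that bears flashing_grip alone.

How it is judged (in metres and radians):
On the way, in this order (a step that is already met when the one before it is completed fails the run):
1. the longer strip is picked up off the desk (height (world z) of flashing_grip above 0.035 m and contact force between the fingers and flashing above 1 N), for 0.2 s.
2. its thin edge is under the shingle course, which still lies down (x of flashing_edge in the frame of lap between 0.005 and 0.05 m and y of flashing_edge in the frame of lap between -0.03 and 0.03 m and z of flashing_edge in the frame of lap between -0.004 and 0.006 m and value of joint shingle below 0.06 rad), for 0.1 s.
At the end, for the whole second after the job is handed in: Fingers still hold the longer strip (over 2 N) and it is pressed on the roof with over 3 N, at rest; front edge 18 to 48 mm under the shingles, centred within 15 mm, square within 0.1 rad, flat (edge within 3 mm, tilt below 0.04 rad); shingle course down (below 0.03 rad) (x of flashing_edge in the frame of lap between 0.018 and 0.048 m and y of flashing_edge in the frame of lap between -0.015 and 0.015 m and z of flashing_edge in the frame of lap between -0.003 and 0.003 m and angle between the x axis of flashing_grip and the x axis of lap, either way round below 0.1 rad and angle between flashing_grip's own z axis and vertical below 0.04 rad and value of joint shingle below 0.03 rad and contact force between flashing and roof above 3 N and contact force between the fingers and flashing above 2 N and linear speed of flashing below 0.01 m/s); the arm keeps its last pose, push and grip.
It fails at once if the shingle course is lifted (more than about 5 mm at its free edge) (value of joint shingle above 0.07 rad).
It fails at once if the short strip is moved (distance of offcut_grip from where it was at the start of the episode above 0.03 m).
It fails at once if another thing on the desk is disturbed (distance of any of pot, glue, driver, brush, cutters, paint0, paint1 from where it was at the start of the episode above 0.03 m).
It also fails if it takes over 42 s, if anything falls off the work surface, if the arm or the gripper's body presses on something with over 40 N, if the wrist force passes 120 N, or if a joint passes its speed limit or range.

## Working session

There is one attempt and no reset: what is moved stays moved. The work goes in short steps, each a Python script; the robot and the scene stay as the last script left them, time stands still between calls to the robot, and variables do not carry over. Pictures are saved under pics/ and viewed, and the job is handed in when it is done.

```bash
mkdir -p pics; ls
python3 - <<'E'
from bench import bot, solve_ik, imaging
import cv2
for n in ("scene","side","wrist"):
    m=imaging.camera_model(n); print(n,m)
    cv2.imwrite(f"pics/{n}0.png",imaging.capture(n))
print(bot.get_state())
E
```

```text
pics
scene {'K': array([[414.9071355 ,   0.        , 284.00240796],
       [  0.        , 414.9071355 , 210.22346272],
       [  0.        ,   0.        ,   1.        ]]), 'position': array([1272.50322975,  725.23573767,  754.64276046]), 'rotation': array([0.96499441, 0.02352641, 2.32645192])}
side {'K': array([[476.02164867,   0.        , 281.08015143],
       [  0.        , 476.02164867, 219.2366982 ],
       [  0.        ,   0.        ,   1.        ]]), 'position': array([ 124.42603259, -835.64333381,  832.494614  ]), 'rotation': array([ 0.88068794,  0.01636173, -0.44484765])}
wrist {'K': array([[326.95036652,   0.        , 276.78992423],
       [  0.        , 326.95036652, 209.14656239],
       [  0.        ,   0.        ,   1.        ]]), 'position': array([549.14137999,  72.37769393, 372.33897092]), 'rotation': array([-0.29000276,  0.00122849, -0.00056572])}
{'t': 0.15, 'qpos': array([-1.34157102e-01,  3.26766147e-01, -1.93305687e-01,  1.05197741e+00,
        4.38582065e-05,  1.43657978e+00]), 'joint_velocities': array([-4.32345183e-04, -1.85400950e-03,  3.58231080e-03,  1.24125004e-03,
       -1.36074220e-03,  1.50352014e-05]), 'effort': array([ 1.04211274e-03, -4.43704247e+01,  2.62664723e+01,  1.04285317e-02,
       -1.23322516e-04, -3.51401161e-05]), 'tcp_pos': array([5.49596611e+02, 1.02926246e-01, 2.30704192e+02]), 'orientation': array([-3.14035687e+00, -2.11122127e-04,  1.57085561e+00]), 'contact_force': array([ 1.02798146, -0.05371293, -0.16077416]), 'wrist_torque': array([-0.02969074,  0.05661877,  0.03450835]), 'opening': 1.0073807065593106}
```

View pics/scene0.png

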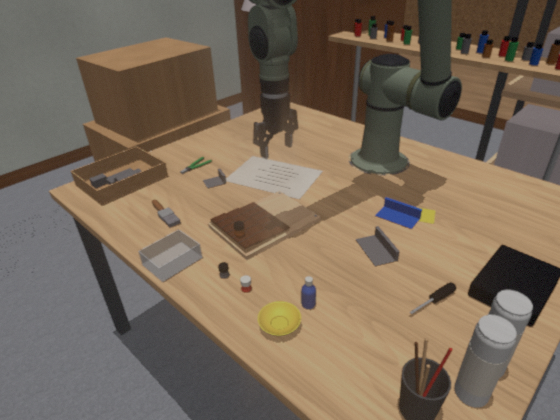

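View pics/side0.png

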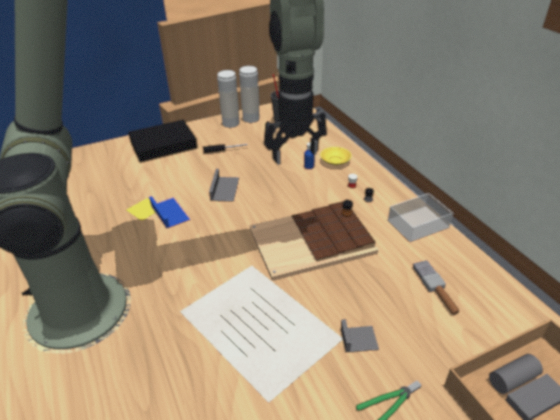

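View pics/wrist0.png

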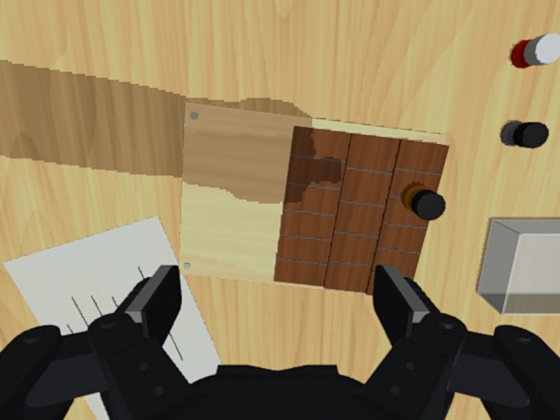

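The scene view shows grey strips at about (377,247) and (215,180). The side view shows them at (224,186) and (360,338). The roof is in the middle. Next I'll measure both strips and the roof.

```bash
cat > h.py <<'E'
from bench import bot, solve_ik, imaging
import cv2, numpy as np
from scipy.spatial.transform import Rotation as Rn
def ray(m,uv):
    K=m["K"]; R=Rn.from_euler('xyz',m["rotation"]).as_matrix()
    d=np.array([(uv[0]-K[0,2])/K[0,0],-(uv[1]-K[1,2])/K[1,1],-1.0])
    return np.array(m["position"]),R@d
def onz(m,uv,z):
    p,d=ray(m,uv); return p+d*(z-p[2])/d[2]
def proj(m,X):
    R=Rn.from_euler('xyz',m["rotation"]).as_matrix(); c=R.T@(np.array(X)-m["position"])
    K=m["K"]; return np.array([K[0,0]*c[0]/-c[2]+K[0,2],K[1,1]*-c[1]/-c[2]+K[1,2]])
E
python3 - <<'E'
from h import *
m=imaging.camera_model("wrist")
for uv in [(186,102),(184,276),(450,145),(420,298),(294,126),(275,281)]: print(uv,onz(m,uv,16 if uv[0]<200 else 27).round(1))
for n,pts in (("scene",[(377,247),(215,180)]),("side",[(224,186),(360,338)])):
    M=imaging.camera_model(n); I=cv2.imread(f"pics/{n}0.png")
    for p in pts:
        print(n,p,onz(M,p,5).round(1))
        c=I[p[1]-40:p[1]+40,p[0]-50:p[0]+50]
        cv2.imwrite(f"pics/c_{n}_{p[0]}.png",cv2.resize(c,None,fx=5,fy=5,interpolation=cv2.INTER_CUBIC))
a=[cv2.imread(f"pics/c_{s}.png") for s in("scene_377","scene_215","side_224","side_360")]
v=np.vstack([np.hstack(a[:2]),np.hstack(a[2:])]);print(v.shape);cv2.imwrite("pics/crops.png",cv2.resize(v,(750,600)))
E
```

```text
(186, 102) [454.7  81.9  16. ]
(184, 276) [ 436.3 -118.5   16. ]
(450, 145) [729.1  38.9  27. ]
(420, 298) [ 720.5 -142.    27. ]
(294, 126) [566.5  58.2  27. ]
(275, 281) [ 546.6 -119.2   27. ]
scene (377, 247) [456.3 288.7   5. ]
scene (215, 180) [ 521.7 -345.4    5. ]
side (224, 186) [458.1 292.8   5. ]
side (360, 338) [ 523.3 -350.8    5. ]
(800, 1000, 3)
```

View pics/crops.png

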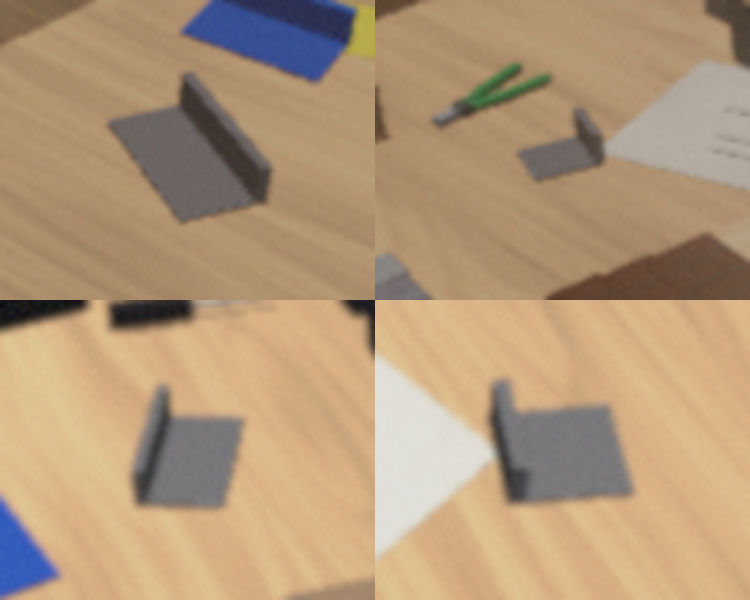

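The strip at world (457,290) is the longer one: its rib looks about twice as long as its flange is deep. The rib is on its −x side. I'll refine the roof edges and take a wrist view above the strip.

Run:
```python
from h import *
I=cv2.imread("pics/wrist0.png")
c=I[90:310,170:460]; cv2.imwrite("pics/roofz.png",cv2.resize(c,(790,600),interpolation=cv2.INTER_CUBIC))
bot.move_ptp([457,300,230],[np.pi,0,np.pi/2])
m=imaging.camera_model("wrist"); J=imaging.capture("wrist")
np.save("m1.npy",m,allow_pickle=True); cv2.imwrite("pics/wrist1.png",J)
s=bot.get_state();print(s["t"],s["tcp_pos"],m["position"],m["rotation"])
```

```text
1.4 [457.74303363 298.98620283 229.98822075] [457.01701628 371.66108973 371.70404524] [-0.29064761 -0.00064982 -0.00157898]
```

View pics/wrist1.png

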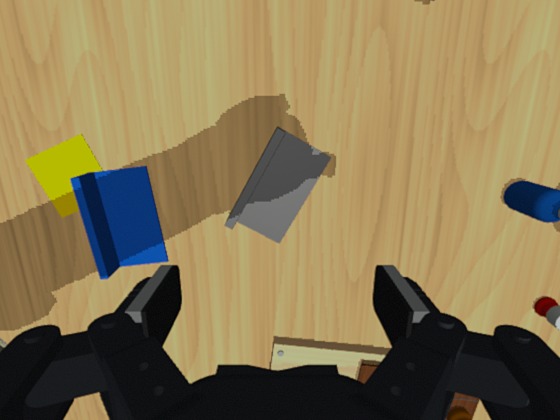

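View pics/roofz.png

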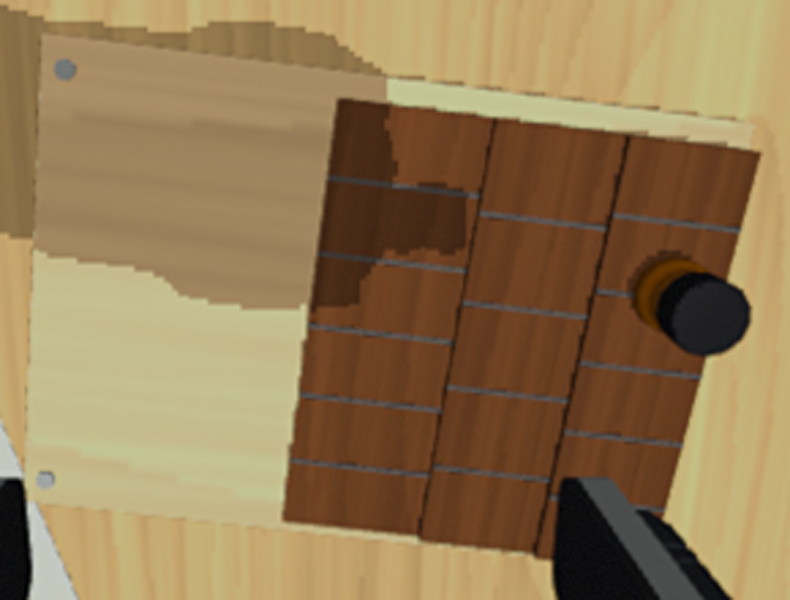

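Run:
```python
from h import *
I=cv2.imread("pics/wrist1.png")
c=I[110:260,210:350]; cv2.imwrite("pics/stripz.png",cv2.resize(c,None,fx=4,fy=4,interpolation=cv2.INTER_CUBIC))
m=imaging.camera_model("wrist")
hsv=cv2.cvtColor(I,cv2.COLOR_BGR2HSV)
k=((hsv[...,1]<45)).astype(np.uint8); k[:100]=0;k[262:]=0;k[:,:200]=0;k[:,360:]=0
k=cv2.morphologyEx(k,cv2.MORPH_OPEN,np.ones((3,3)))
cs=max(cv2.findContours(k,0,2)[0],key=cv2.contourArea)
print(cv2.contourArea(cs),cv2.approxPolyDP(cs,4,True)[:,0].tolist())
```

```text
5905.5 [[277, 128], [226, 225], [232, 227], [237, 220], [279, 241], [329, 157]]
```

View pics/stripz.png

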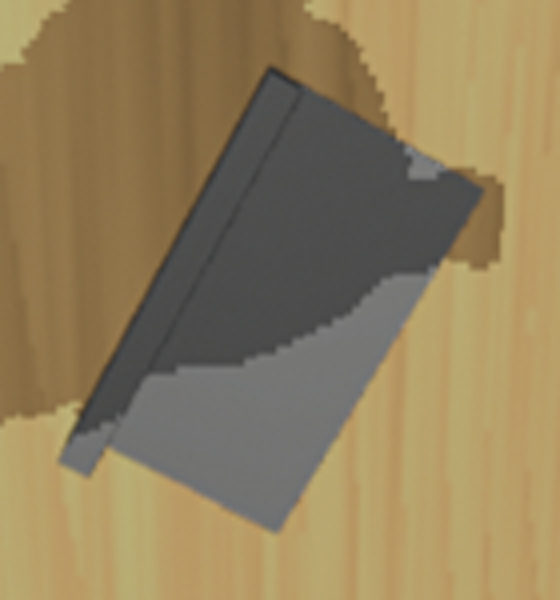

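Run:
```python
from h import *
m=imaging.camera_model("wrist")
P=lambda uv,z:onz(m,(uv[0]/4+210,uv[1]/4+110),z)
a,b,c,d=P((270,67),34),P((302,87),34),P((60,462),34),P((88,477),34)
e,f=P((484,189),3.5),P((279,533),3.5)
print(a,b,c,d,e,f)
rib=(a+b+c+d)/4; fr=(e+f)/2
ya=(a+b-c-d)[:2]; print("len",np.linalg.norm(ya)/2,np.linalg.norm(e-f))
print("yaw rib",np.arctan2(-ya[0],ya[1]),"yaw front",np.arctan2(-(e-f)[0],(e-f)[1]),"rib->front",np.linalg.norm((fr-rib)[:2]),np.arctan2(*(fr-rib)[1::-1]))
print(rib,fr)
```

```text
[458.14094591 356.62003785  34.        ] [466.18746266 351.71519131  34.        ] [400.51290989 251.86295581  34.        ] [407.99142678 247.48064576  34.        ] [518.20765498 321.9238325    3.5       ] [460.72121768 218.08576648   3.5       ]
len 119.47041059712957 118.68881339803352
yaw rib -0.5060653972906097 yaw front -0.505615337035687 rib->front 64.67864432105931 -0.5160381901909751
[433.20818631 301.91970768  34.        ] [489.46443633 270.00479949   3.5       ]
```

The measurements agree well: length 119.5 mm, rib to edge 64.7 mm, yaw −0.506. Grasping now.

Run:
```python
from h import *
yaw=np.pi/2-0.506
bot.grip(0.5,60)
bot.move_ptp([433.2,301.9,80],[np.pi,0,yaw])
print(bot.movel([433.2,301.9,8.5],max_speed=80,threshold=10))
bot.grip(0.0,60)
s=bot.get_state();print(s["t"],s["tcp_pos"],s["opening"],s["contact_force"])
bot.movel([433.2,301.9,110],max_speed=100)
m=imaging.camera_model("wrist"); J=imaging.capture("wrist")
cv2.imwrite("pics/wrist2.png",J); cv2.imwrite("pics/side2.png",imaging.capture("side"))
s=bot.get_state();print(s["t"],s["tcp_pos"],s["opening"],s["contact_force"],s["orientation"])
```

```text
False
3.9833 [433.69930366 302.13641278   9.09570803] 0.10553671210296599 [-0.58690033  0.13416921  4.81222846]
5.25 [432.65827326 301.62878965 109.23742392] 0.1052582073074077 [ 0.37374866  0.16753678 -0.85669444] [-3.14071986e+00  1.23139253e-03  1.06477160e+00]
```

View pics/wrist2.png

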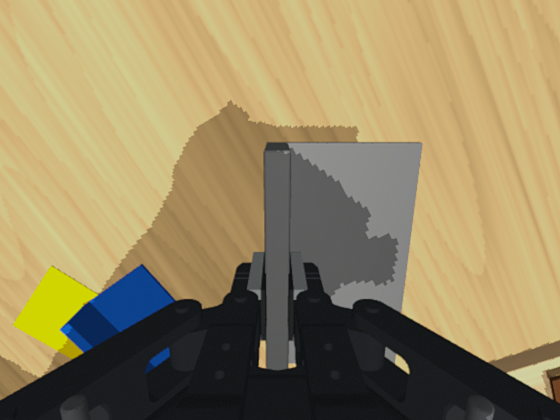

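View pics/side2.png

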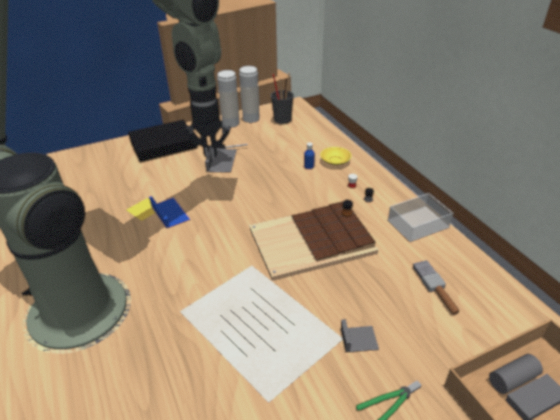

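The strip is held: the wrist view has the rib between the pads and the far front corner at about (421,143). I'll check the in-hand pose and cross-check the lap from the side and scene views.

Run:
```python
from h import *
m=imaging.camera_model("wrist"); s=bot.get_state(); t=s["tcp_pos"]
yaw=s["orientation"][2]-np.pi/2; R=Rn.from_euler('z',yaw).as_matrix()
for uv,z in (((421,143),-5.6),((265,143),25),((290,143),25)):
    print(uv,(R.T@(onz(m,uv,t[2]+z)-t)).round(1))
I=cv2.imread("pics/side2.png"); c=I[190:285,240:390]
cv2.imwrite("pics/sidez.png",cv2.resize(c,None,fx=5,fy=5,interpolation=cv2.INTER_CUBIC))
J=imaging.capture("scene");cv2.imwrite("pics/scene2.png",J);c=J[190:265,195:315]
cv2.imwrite("pics/scenez.png",cv2.resize(c,None,fx=6,fy=6,interpolation=cv2.INTER_CUBIC))
```

```text
(421, 143) [63.7 58.7 -5.6]
(265, 143) [-4.3 61.6 25. ]
(290, 143) [ 4.5 61.6 25. ]
```

View pics/sidez.png

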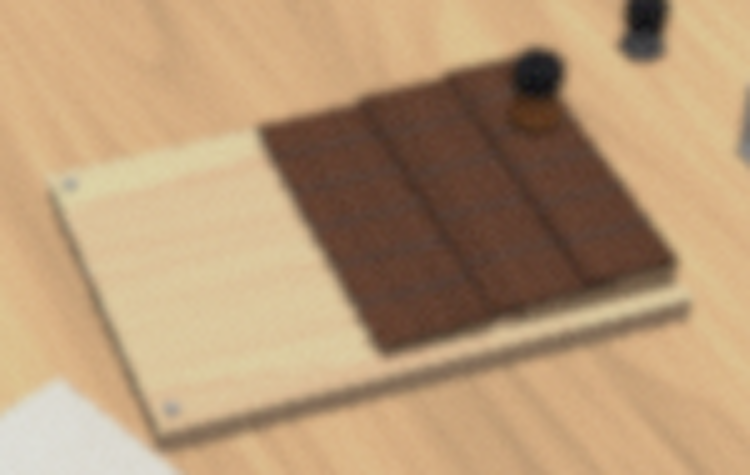

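View pics/scenez.png

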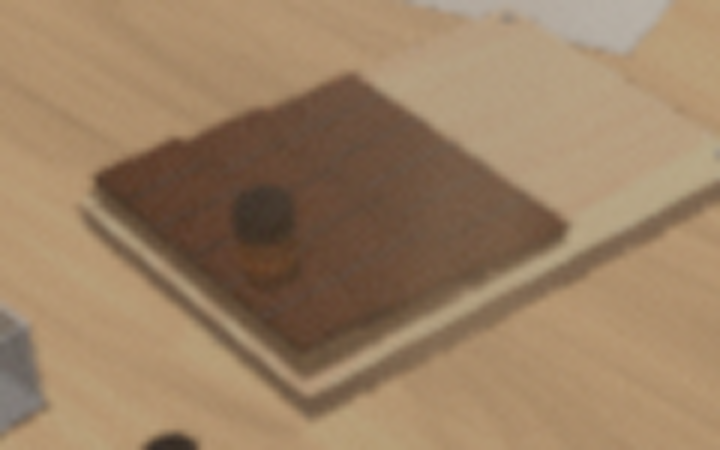

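Run:
```python
from h import *
for n,a,b in (("side",(292.4,215.6),(316.2,258.6)),("scene",(289.5,228.2),(253.8,202.2))):
    m=imaging.camera_model(n); p,q=onz(m,a,27),onz(m,b,27); d=p-q
    print(n,p.round(1),q.round(1),((p+q)/2).round(1),np.linalg.norm(d),np.arctan2(-d[0],d[1]))
```

```text
side [566.2  51.1  27. ] [ 544.  -121.7   27. ] [555.1 -35.3  27. ] 174.24237826340942 -0.12752809933268772
scene [575.5  66.9  27. ] [ 550.4 -110.7   27. ] [563.  -21.9  27. ] 179.33804920188663 -0.14078855141895702
```

Wrist (best resolution) gives lap (556.5,−30.5), yaw −0.112. The two far views roughly agree. Next I'll move to the front of the lap and look again.

```bash
cat >> h.py <<'E'
def lap2w(L,th,x,y,z):
    return [L[0]+np.cos(th)*x-np.sin(th)*y, L[1]+np.sin(th)*x+np.cos(th)*y, z]
E
python3 - <<'E'
from h import *
L=(556.5,-30.5); th=-0.115
p=lap2w(L,th,-95,0,110)
bot.move_ptp(p,[np.pi,0,np.pi/2+th])
bot.movel(lap2w(L,th,-95,0,45),max_speed=80)
bot.dwell(0.2)
s=bot.get_state();print(s["t"],s["tcp_pos"],s["orientation"],s["opening"],s["contact_force"])
m=imaging.camera_model("wrist"); J=imaging.capture("wrist")
cv2.imwrite("pics/wrist3.png",J); cv2.imwrite("pics/side3.png",imaging.capture("side"))
c=J[60:350,200:560]; cv2.imwrite("pics/wrist3z.png",cv2.resize(c,None,fx=2,fy=2,interpolation=cv2.INTER_CUBIC))
E
```

```text
7.6833 [462.57367466 -19.68240888  45.47210216] [3.14053848e+00 8.82348697e-05 1.45583213e+00] 0.09953398230592045 [-0.11821822  0.19325191 -0.40468115]
```

View pics/wrist3z.png

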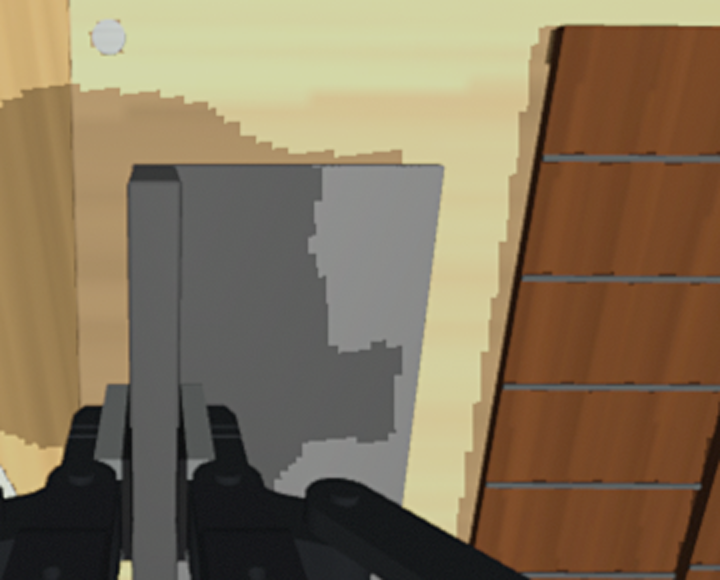

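View pics/side3.png

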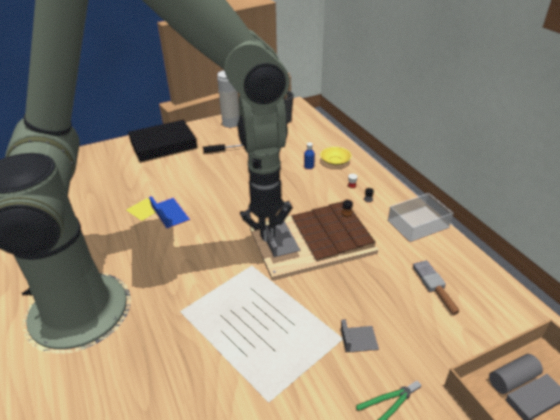

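Run:
```python
from h import *
m=imaging.camera_model("wrist"); s=bot.get_state(); t=s["tcp_pos"]
th=s["orientation"][2]-np.pi/2; R=Rn.from_euler('z',th).as_matrix()
f=lambda u,v,z:R.T@(onz(m,(u/2+200,v/2+60),z)-[t[0],t[1],0])
a,b=f(443,165,t[2]-5.6),f(402,500,t[2]-5.6); print("front",a,b)
c,d=f(564,27,27),f(487,485,27); print("shingle",c,d)
for q,r in((a,b),(c,d)): print(np.arctan2(-(q-r)[0],(q-r)[1]))
print("board",f(71,5,16),f(75,290,16), "screw",f(108,37,16))
print(m["rotation"],s["tcp_pos"])
```

```text
front [63.7115908  59.06493067 39.7566111 ] [ 63.85745885 -26.32588144  39.7566111 ]
shingle [92.91812306 88.78488213 27.        ] [ 92.68272168 -30.07267148  27.        ]
0.0017082389962604712
-0.001980531062967315
board [-20.3021036   94.89159231  16.        ] [-21.83167137  23.54986862  16.        ] screw [-11.54161095  87.70409664  16.        ]
[-0.29024132 -0.00098262 -0.11560906] [462.41936992 -19.67679611  45.3566111 ]
```

The strip edge and shingle edge are parallel to within 0.004 rad and centred to within 1 mm, with a gap of about 29 mm. I'll touch down, lift 1.5 mm and slide in.

Run:
```python
from h import *
s=bot.get_state(); t=s["tcp_pos"]; th=-0.115; x0=np.array(lap2w((556.5,-30.5),th,-95,0,45))
P=lambda dx,z: [x0[0]+np.cos(th)*dx,x0[1]+np.sin(th)*dx,z]
bot.movel(P(0,29),max_speed=60)
hit=bot.movel(P(0,20),max_speed=10,threshold=4)
s=bot.get_state(); print(hit,s["t"],s["tcp_pos"],s["contact_force"],s["orientation"])
z=s["tcp_pos"][2]
if hit:
    bot.movel(P(0,z+1.7),max_speed=10); bot.dwell(0.2)
    s=bot.get_state(); print(s["t"],s["tcp_pos"],s["contact_force"])
    cv2.imwrite("pics/wrist4.png",imaging.capture("wrist"))
```

```text
True 8.725 [462.27427959 -19.6160288   25.0903283 ] [ 0.3311762  -0.42481016  3.5725358 ] [3.14121850e+00 7.39898716e-05 1.45586564e+00]
9.3083 [461.98922443 -19.57345168  26.68122344] [-0.01932294  0.17950054 -1.64421382]
```

View pics/wrist4.png

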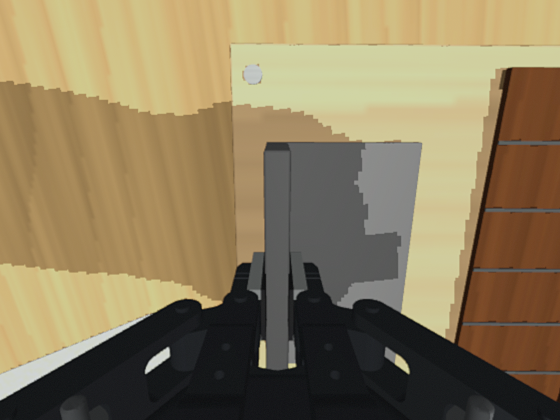

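Contact came at TCP z = 25.09, as predicted. Now I'll slide in.

Run:
```python
from h import *
th=-0.115; x0=np.array(lap2w((556.5,-30.5),th,-95,0,45))
P=lambda dx,z: [x0[0]+np.cos(th)*dx,x0[1]+np.sin(th)*dx,z]
for dx in (35,60):
    hit=bot.movel(P(dx,26.7),max_speed=25,threshold=6)
    s=bot.get_state(); print(dx,hit,s["t"],s["tcp_pos"],s["contact_force"])
    cv2.imwrite(f"pics/wrist5_{dx}.png",imaging.capture("wrist"))
    if hit: break
cv2.imwrite("pics/side5.png",imaging.capture("side"))
```

```text
35 False 10.9083 [496.71878753 -23.56634718  26.67191263] [ 0.59449528 -0.31065029 -0.65047394]
60 False 12.1083 [521.49548051 -26.43753188  26.64850445] [ 0.20650847 -0.37897715 -0.06957447]
```

View pics/wrist5_60.png

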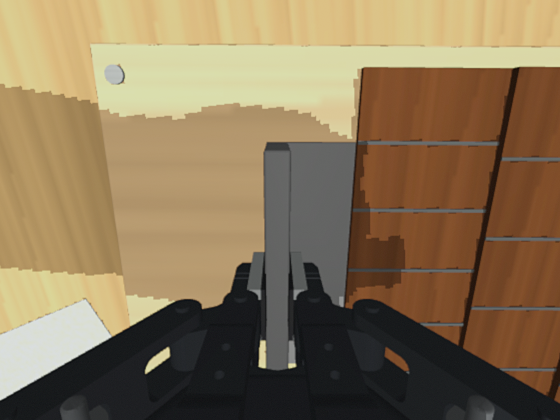

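View pics/side5.png

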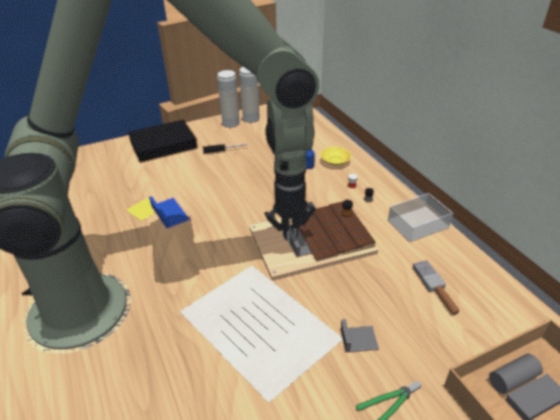

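It slid in with no contact force, and the shingle still lies flat in both views. In the wrist view its free-edge corner is at (362,68). Now I'll press down and re-measure.

Run:
```python
from h import *
th=-0.115; x0=np.array(lap2w((556.5,-30.5),th,-95,0,45))
P=lambda dx,z: [x0[0]+np.cos(th)*dx,x0[1]+np.sin(th)*dx,z]
print(bot.movel(P(60,22.0),max_speed=6,threshold=9))
bot.dwell(0.5); s=bot.get_state(); print(s["t"],s["tcp_pos"],s["contact_force"],s["orientation"])
bot.dwell(1.0); s=bot.get_state(); print(s["t"],s["tcp_pos"],s["contact_force"],s["wrist_torque"],s["opening"])
m=imaging.camera_model("wrist"); J=imaging.capture("wrist"); cv2.imwrite("pics/wrist6.png",J)
cv2.imwrite("pics/wrist6z.png",cv2.resize(J[50:350,240:440],None,fx=2,fy=2,interpolation=cv2.INTER_CUBIC)); cv2.imwrite("pics/scene6.png",imaging.capture("scene"))
t=s["tcp_pos"]; y=s["orientation"][2]-np.pi/2; R=Rn.from_euler('z',y).as_matrix()
f=lambda u,v,z:R.T@(onz(m,(u,v),z)-[t[0],t[1],0])
print(f(362,68,27),f(349,270,27))
```

```text
True
13.1583 [521.75162237 -26.5171873   25.08985969] [-0.77930835 -0.28064849  5.239961  ] [-3.14051267e+00 -4.10997900e-05  1.45578161e+00]
14.1583 [521.75711052 -26.50328002  25.11076097] [0.51473478 0.25665389 6.60283289] [ 0.0305597  -0.02652292 -0.02508006] 0.10326362933340759
[33.24907294 88.73949334 27.        ] [33.6365342   0.49354328 27.        ]
```

View pics/wrist6z.png

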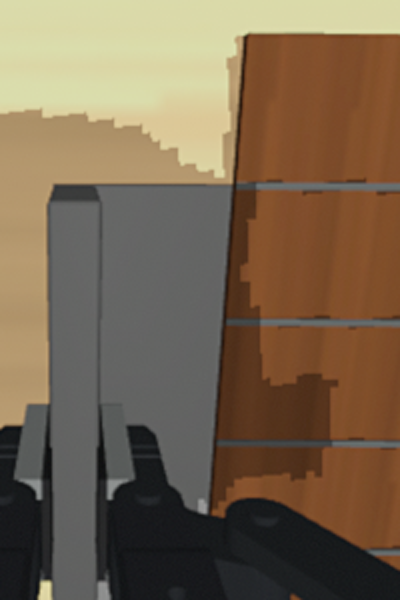

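View pics/scene6.png

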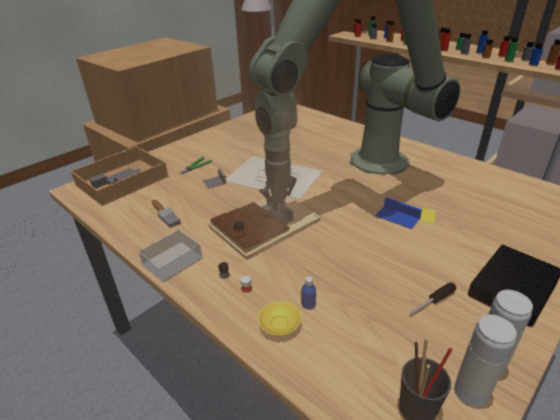

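It is 31 mm under, with the edge corner still on the 88.7 mm mark, so it's centred. The push of about 6 N leaves little margin, so I'll increase it.

Run:
```python
from h import *
th=-0.115; x0=np.array(lap2w((556.5,-30.5),th,-95,0,45))
P=lambda dx,z: [x0[0]+np.cos(th)*dx,x0[1]+np.sin(th)*dx,z]
print(bot.movel(P(60,21.0),max_speed=6,threshold=7))
for i in range(5):
    bot.dwell(0.3); s=bot.get_state(); print(s["t"],s["tcp_pos"],s["contact_force"],s["wrist_torque"],s["orientation"],s["opening"])
m=imaging.camera_model("wrist"); J=imaging.capture("wrist"); cv2.imwrite("pics/wrist7.png",J)
```

```text
True
14.8083 [521.75101112 -26.48494526  25.08199963] [-0.35778215 -0.63816029  6.19257762] [-0.01469273 -0.03252101  0.02281394] [-3.14040161e+00 -2.60908481e-05  1.45583987e+00] 0.10042666507444133
15.1083 [521.74580632 -26.50593155  25.09119519] [-0.24137016  0.61037019  4.82041526] [ 0.00753225 -0.02041681 -0.02359583] [-3.14038827e+00 -5.44435650e-05  1.45582558e+00] 0.10420874731467114
15.4083 [521.69691382 -26.47146858  25.10390702] [-0.10438256 -0.70494269  4.77537263] [0.00835986 0.03275968 0.01419113] [-3.14031950e+00 -5.95118813e-05  1.45581422e+00] 0.10546196477601476
15.7083 [521.73882897 -26.50123719  25.10251435] [-1.19077153 -0.24285606  4.678446  ] [-0.00392622  0.00557382  0.02900919] [-3.14039084e+00 -4.18077304e-05  1.45582895e+00] 0.10238701163670198
16.0083 [521.74393901 -26.49273852  25.08865082] [-0.32941669 -0.20590198  4.53380941] [ 0.0332055  -0.05633307 -0.01610709] [-3.14037360e+00 -4.98343914e-05  1.45581894e+00] 0.10192902436016059
```

View pics/wrist7.png

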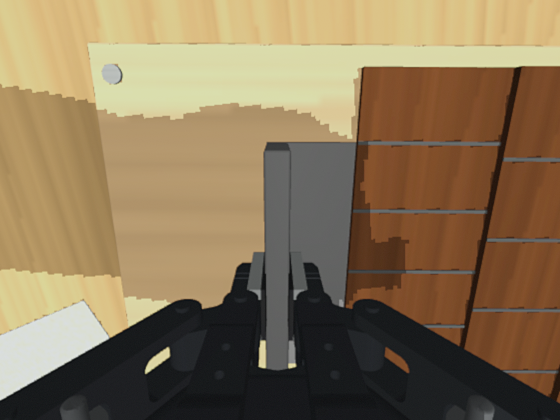

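The threshold stop resets the held target, so I'll command small fixed offsets below contact instead.

Run:
```python
from h import *
th=-0.115; x0=np.array(lap2w((556.5,-30.5),th,-95,0,45))
P=lambda dx,z: [x0[0]+np.cos(th)*dx,x0[1]+np.sin(th)*dx,z]
for z in (24.7,24.3,23.9,23.5,23.1):
    hit=bot.movel(P(60,z),max_speed=6,threshold=25)
    F=[]
    for i in range(5): bot.dwell(0.1); F.append(bot.get_state()["contact_force"])
    F=np.mean(F,0); s=bot.get_state(); print(z,hit,s["t"],s["tcp_pos"],F)
    if F[2]>12 or hit: break
for i in range(6):
    bot.dwell(0.3); s=bot.get_state(); print(s["t"],s["contact_force"],s["tcp_pos"])
print(s["orientation"],s["opening"])
cv2.imwrite("pics/wrist8.png",imaging.capture("wrist"));cv2.imwrite("pics/side8.png",imaging.capture("side"))
```

```text
24.7 False 16.8083 [521.76549959 -26.50157862  25.10418977] [-1.94988807 -0.03739239  6.98216051]
24.3 False 17.5583 [521.70979088 -26.46983092  25.05150382] [-2.80828199  0.10122466 10.64143271]
23.9 False 18.3083 [521.75369795 -26.50737975  25.07851738] [-3.71121566  0.40915623 14.62191101]
18.6083 [-3.48427639  0.93248204 14.97063943] [521.76404185 -26.49367008  25.06929777]
18.9083 [-3.72265327 -0.49921611 14.6385049 ] [521.77575945 -26.47474799  25.07753533]
19.2083 [-4.4654945  -0.15359365 15.29932532] [521.76717322 -26.50343719  25.07959293]
19.5083 [-4.04927176  0.61642738 14.6356067 ] [521.7983907  -26.50302136  25.09001965]
19.8083 [-4.14022355 -0.12382299 14.79015428] [521.77911809 -26.5148654   25.0999138 ]
20.1083 [-3.81339278  0.02434089 14.9597249 ] [521.77344105 -26.50707415  25.07462829]
[-3.13994789e+00  8.50295277e-05  1.45591849e+00] 0.10454728768313884
```

View pics/wrist8.png

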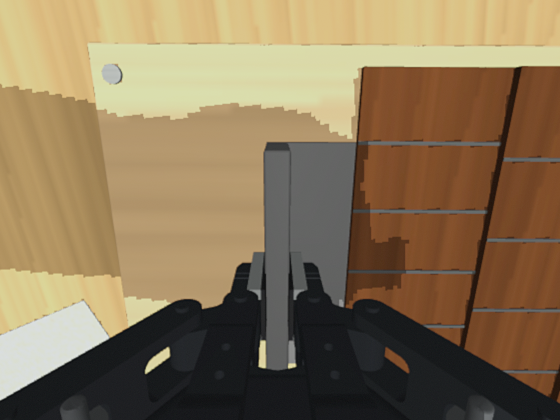

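View pics/side8.png

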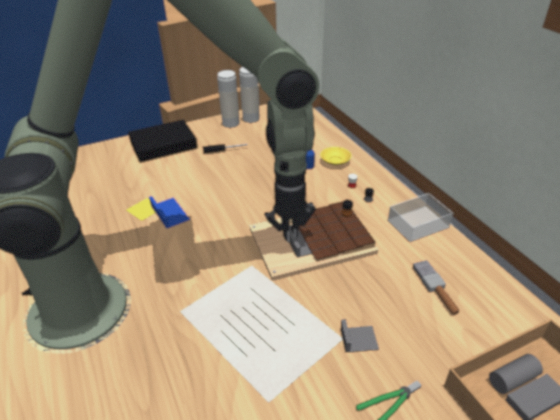

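The push is steady at about 15 N. The shingle edge corner is unchanged at (362,68), the course lies flat, and everything else looks undisturbed.

```bash
python3 -c "
from bench import bot
print(bot.sign_off())"
```

```text
the job is handed in; nothing more can be done
None
```

The longer strip is tucked under the loose shingle course, and the gripper still holds it pressed flat on the roof board. I handed the job in at about 20 s of the 42 s allowed. The hand-in reports no verdict, so what follows rests on my own last checks.

**What I did:** I picked the strip up by its rib and brought it to the front of the course. There I touched the board, which gave contact at the predicted height, and lifted 1.6 mm. I then slid the strip in with no noticeable contact force and pressed it down.

**Last checks:**

| Check | Result |
|---|---|
| Depth under the shingles | about 31 mm |
| Centring | within about 1 mm (measured before sliding in; shingle corner unchanged in the tool frame after) |
| Square to the course | within about 0.005 rad (strip edge measured before sliding in) |
| Downward push | steady at about 15 N |
| Gripper | still holding the strip, gripping at 60 N |
| Shingle course | flat, no visible lift |
| Other items and the short strip | not visibly moved |

**Disagreements and misses:**
- **Shingle edge position:** the far scene and side cameras put it up to about 9 mm and 0.03 rad away from the wrist camera. I used the wrist view, which the close-up confirmed to within about 2 mm.
- **First press-down:** my first two tries, using the force-triggered stop, settled at only 4.5 to 6.6 N. I pressed to fixed heights below contact instead, which gave the steady 15 N.
- **Sideways force:** about 4 N remains along the roof from the pressing, with no visible movement.

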